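# Open the shutter and hold the cell in the light path

## Task

The shutter pin on top of the lamp house is stiff: knock it all the way down with the mallet, never with the gripper itself, so that the light path opens, and then put the mallet back down on the bench without dropping it. After that take the long glass cell out of its rack, gripping it by its frosted sides only and never touching its clear end windows, and carry it into the light path without disturbing anything else on the bench. Finish while still holding it there, upright and still, touching nothing but the gripper, centred on the light beam midway between lamp and detector, with its clear ends facing them.

Things in the scene. Friction and masses are not known exactly. Their poses are not given: they have to be found in the camera images.
- photometer: Fixed open light bench: base plate 90 x 270 x 12 mm; white lamp house at its -y end (76 mm along x, y = -135 to -55 mm, top at z = 95 mm), grey detector house at its +y end (70 mm along x, y = 60 to 120 mm, top at 90 mm, a black 32 mm tube reaching to y = 48 mm). Origin at the underside, below the middle of the gap; y along the beam from lamp to detector, z up.
- beam (a point): The middle of the light path, in the open gap between lamp and detector, 65 mm above the bench; same axes as the light bench (beam along y). The gap is open above and on both x sides, and runs from y = -48 mm (shutter guides) to +48 mm (detector tube).
- pin (a joint): Shutter pin: 0 = up (light blocked), 0.014 m = driven fully down to its stop (light path open). Moves straight down; it takes about 5 N to start and 7 N at the end of the travel, and friction holds it wherever it is left. Down means at least 0.011.
- pin_top (a point): Centre of the top of the pin's steel head, a flat disc of 18 mm diameter on the lamp house at x = 0, y = -66 mm of the light bench, near the edge facing the gap. 113 mm above the bench when up, 99 mm when down (the head then lies on the lamp house).
- mallet: Small mallet, about 0.2 kg, standing stably on one face of its head: upright round head 38 mm across, 70 mm high (steel, white nylon faces); level wooden handle 16 mm wide (y), 18 mm high, running along -x to 124 mm from the head's axis, its centre line 40 mm above the lower face. Origin at the centre of the lower face.
- mallet_head (a point): Middle of the mallet's head, on its axis, 35 mm above the lower face.
- mallet_grip (a point): A place to grip the handle, on its centre line 48 mm from the head's axis (x = -48 mm, 40 mm above the lower face).
- rack: Fixed grey cell rack 240 x 44 x 12 mm with three equal pockets 43 x 21 mm, 8 mm deep (floor 4 mm above the bench), in a row along its x at -75, 0 and +75 mm. Origin at the centre of the underside. Holds the long cell and two short ones, in any order.
- cell: Long glass cell (about 0.07 kg) standing in a rack pocket, its length along the rack: 40 mm long (x), 18 mm wide (y), 50 mm high, plus a white stopper 26 x 12 x 8 mm on top. The long sides (facing +y and -y, 36 mm long) are frosted; the ends (+x and -x) are clear windows for light to pass along x; either may face the lamp. Origin at the underside centre.
- cell_mid (a point): Centre of the long cell's glass body, 25 mm above its underside; x along its length.
- short_a: Short glass cell, 20 x 18 x 50 mm plus stopper, in the rack; leave it there. Origin at the underside centre.
- short_b: Another short glass cell, the same; leave it there.
- dish: Lidded round dish, 94 mm diameter, 15 mm high; leave alone. Origin at the underside centre, as for the things below.
- beaker: Glass beaker, 66 mm diameter, 80 mm high; leave alone.
- bottle: Amber bottle, 52 mm diameter, 100 mm high; leave alone.
- mouse: Black computer mouse, 105 x 60 x 32 mm; leave alone.
- jar: Glass jar with white lid, 60 mm diameter, 60 mm high; leave alone.
There are look-alikes about, which are no part of the job. What is shaped like the mallet but pink is not meant.

How it is judged:
By the outcome, as a careful person would: the job done as asked, in the order asked, and still so for the second after the job is handed in, while the arm keeps its last pose, push and grip.
It also fails if it takes over 59 s, if anything falls off the work surface, if the arm or the gripper's body presses on something with over 40 N, if the wrist force passes 120 N, or if a joint passes its speed limit or range.

## Robot

A 7-joint arm with a two-finger parallel gripper is mounted at the origin on the work surface. World frame = base frame: x ahead of the robot, y to its left, z up, the work surface at z = 0. Lengths are in m, angles in rad, forces in N, time in s.
With the tool pointing down it reaches from about 0.4 to 0.85 m from the base axis. Payload 10.4 kg.
Tool frame: the origin (TCP) lies on the mounting face of the last link; the fingertips stand r.tips_ahead ahead of it and the grasp point (between the pads) lies 164 mm ahead of it (r.tips_ahead is the distance from the TCP to the fingertips, in m); z points along the fingers, y is the line along which they close (so a half turn about z gives the same grasp; the last joint's range is limited). The gripper opens to 87 mm and grips with 3 to 60 N. Pads are 19 mm wide; open, the fingers measure 117 mm over their backs; the gripper's body (75 mm by 190 mm) begins 51 mm behind the grasp point.
Start: joints at [1.189, 0.332, -0.065, 1.46, 0.022, 1.35, -0.088], TCP at [0.219, -0.585, 0.405] pointing down, gripper open.
Joint ranges: [-2.6, 2.6], [-0.5, 2.12], [-1.47, 1.34], [0.16, 2.42], [-1.27, 4.41], [0.06, 2.06], [-2.6, 2.6]. Speed limits (rad/s): [2.22, 2.22, 2.79, 2.79, 3.14, 3.14, 3.14].

## Interface

Orientations are given as a unit quaternion [x, y, z, w].
In Python, from bench import telemetry, imaging, job, r gives the robot as it stands.
- The arm moves only by the tool move_arm, never from a script. Its argument "steps" is a list of rows, each an object of numbers: "dx", "dy", "dz": the shift along the tool's x, y, z in cm; "spin": the turn about the tool's z in rad. In form: [{"dx": .., "dy": .., "dz": .., "spin": ..}, ...]. A call has 1 to 12 rows; each row shifts and turns the commanded pose from where the row before left it, along the tool's axes as they then stand; what a row does not reach is not made up. A row lasts 1/10 s, in which the tool goes at most 50 mm and 8.59 degrees, less where a joint would pass 70% of its speed; a pose out of reach is approached as far as the arm can. A call with a gripper value outside its range is refused whole. "claw" is the finger opening in cm, from 0 to 8.7, set as the call begins (left out, the last holds). The fingers move at their own pace and stop on an object; "squeeze" is the grip in N (left out, the last holds). Time passes only in rows, so rows that do not move let the fingers close. It gives the time, the measured TCP pose, the force, the opening and the grip force at its end, in the units of the state.
- telemetry.read_state(): the state, without advancing time (a new reading comes with each control period).
- imaging.camera(name): name is "scene" or "side" or "wrist"; returns a dict with "img" (420x560x3 uint8, red, green, blue), "camera_matrix" (3x3 intrinsics, pixels), "D" ([k1, k2, p1, p2, k3] as OpenCV has them; the pictures are not rectified), "R" (3x3) and "t" (3): a world point X has camera coordinates R X + t. Camera axes: x right, y down, z forward; pixel columns grow to the right and rows downward; lengths in m; the calibration is good to about 2 mm. A picture is of the moment at which its call begins. There is no depth.
- job.close_job(): hands the job in; it is judged then, once.
The state is a dict: "time": time; "joint_positions": joint angles; "joint_vel": joint speeds; "joint_torque": joint torques, N m; "ee_pos": TCP position; "eef_rot": TCP orientation; "ft_force": force on the tool from outside, world axes, zero at the start; "torque": the same for the moment, N m; "width": finger opening in m; "grip_force": force on a finger pad.
Only numpy, scipy, OpenCV 4.12 (cv2) and the standard library are available. Lean on these libraries where they do the work, as an engineer would, in place of code of your own. Each camera call takes 0.05 s, during which the arm holds its last target. There are 200 camera calls.

## Working session

There is one attempt and no reset: what is moved stays moved. The work goes in short steps, Python scripts to look and compute and a tool call to move; the robot and the scene stay as the last step left them, time stands still between calls to the robot, and variables do not carry over. Pictures are saved under pics/ and viewed, at most 11 in all, crops included, and the job is handed in when it is done.

Besides the shell and the picture viewer there is one more tool, called after "Emit:" by a JSON object that holds its "op" and its "data". move_arm: Moves the arm, as the interface text tells. Its arguments: {"type":"object","properties":{"steps":{"type":"array","items":{"type":"object","properties":{"dx":{"type":"number"},"dy":{"type":"number"},"dz":{"type":"number"},"spin":{"type":"number"}}}},"claw":{"type":"number"},"squeeze":{"type":"number"}},"required":["steps"]}

```bash
ls; mkdir -p pics; python3 - <<'E'
from bench import telemetry, imaging, job, r
import cv2,pickle
s=telemetry.read_state();print({k:s[k] for k in('time','ee_pos','eef_rot','width')},r.tips_ahead)
for n in("scene","side","wrist"):
    c=imaging.camera(n);pickle.dump(c,open(f'pics/{n}0.pkl','wb'));cv2.imwrite(f'pics/{n}0.png',c['img'][:,:,::-1])
    print(n,c['camera_matrix'],c['D'],c['R'],c['t'])
E
```

```text
pics
{'time': 0.0, 'ee_pos': array([ 0.21944677, -0.5850813 ,  0.4039641 ]), 'eef_rot': array([ 9.83947394e-01,  1.78457423e-01, -1.51820535e-04, -6.71024503e-04]), 'width': 0.08712120820959893} 0.1822
scene [[468.25532388   0.         285.06216673]
 [  0.         468.25532388 211.86786476]
 [  0.           0.           1.        ]] [-0.07855193  0.          0.          0.          0.        ] [[ 0.23994738  0.97072743 -0.01065389]
 [ 0.74747621 -0.19174382 -0.63601385]
 [-0.61943891  0.14464633 -0.77160409]] [-0.12263563 -0.36143463  1.92771919]
side [[457.3736439    0.         274.92989856]
 [  0.         457.3736439  211.14549003]
 [  0.           0.           1.        ]] [-0.15499493  0.          0.          0.          0.        ] [[-0.93002721 -0.36722241 -0.01403923]
 [-0.20401131  0.54770021 -0.81142089]
 [ 0.30566122 -0.75177934 -0.58429362]] [0.50754752 0.17777616 1.43659032]
wrist [[307.69604569   0.         279.13938453]
 [  0.         307.69604569 207.00387524]
 [  0.           0.           1.        ]] [0.00813458 0.         0.         0.         0.        ] [[ 0.35110372 -0.93633298 -0.00259456]
 [-0.90828796 -0.341258    0.24198338]
 [-0.22746243 -0.08260466 -0.97027692]] [-0.62371782 -0.02985697  0.39022985]
```

View pics/scene0.png

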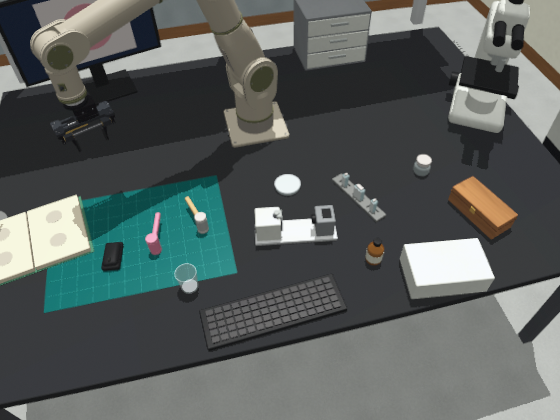

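View pics/side0.png

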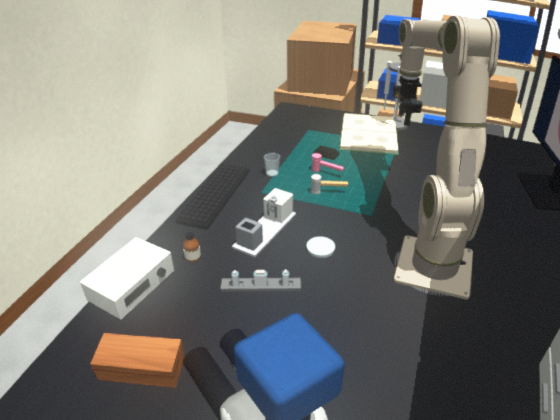

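The scene view shows the yellow-handled mallet at (201,222), a pink look-alike at (153,243), the photometer at (295,225) and the rack at (359,195) with its longest cell apparently in the middle. The yellow-handled one with the steel head and white face fits the mallet description. I'll enlarge to confirm this.

```bash
cat > h.py <<'E'
import numpy as np,cv2,pickle
def ray(c,px):
    u=cv2.undistortPoints(np.array([[px]],float),c['camera_matrix'],c['D'])[0,0]
    return -c['R'].T@c['t'], c['R'].T@np.array([u[0],u[1],1])
def at(c,px,z):
    o,d=ray(c,px); return o+d*(z-o[2])/d[2]
def proj(c,X):
    return cv2.projectPoints(np.atleast_2d(np.array(X,float)),cv2.Rodrigues(c['R'])[0],c['t'],c['camera_matrix'],c['D'])[0][:,0]
def crop(c,x0,y0,w,h,k):
    return cv2.resize(c['img'][y0:y0+h,x0:x0+w,::-1],None,fx=k,fy=k,interpolation=cv2.INTER_CUBIC)
E
python3 - <<'E'
from h import *
S=pickle.load(open('pics/scene0.pkl','rb'));D=pickle.load(open('pics/side0.pkl','rb'))
a=np.hstack([crop(S,140,180,80,60,5),crop(S,240,190,80,60,5)[:, :400]])
b=np.hstack([crop(S,320,165,80,60,5),crop(D,215,260,80,60,5)])
cv2.imwrite('pics/m1.png',np.vstack([a,b]))
E
```

```text
(no output)
```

View pics/m1.png

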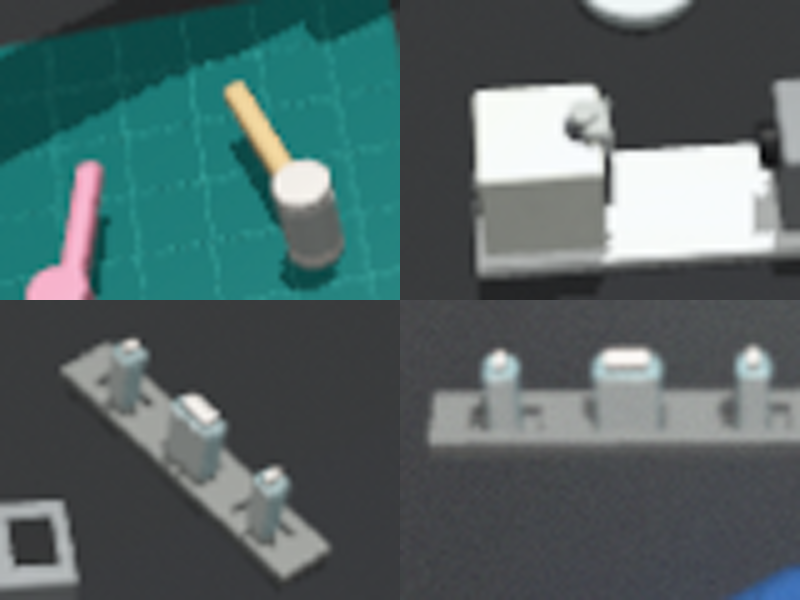

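The yellow-handled mallet has a steel head with a white face at scene (200,217), while the pink one is the decoy. The long cell is in the middle rack pocket, with its stopper at scene (360,187).

```bash
python3 - <<'E'
from h import *
S=pickle.load(open('pics/scene0.pkl','rb'));D=pickle.load(open('pics/side0.pkl','rb'))
np.set_printoptions(precision=4,suppress=True)
f=lambda n,p,z:print(n,at(S,p,z))
f('mtop',(200.4,216.6),.07);f('mend',(187,197.8),.045)
for p in[(254.8,208.4),(279.6,207.4),(280.8,225),(255.2,226.8)]:f('lamp',p,.095)
f('pin',(278,213.6),.113)
for p in[(332.4,179),(342.2,173.6),(386,214.4)]:f('rack',p,.012)
f('stopper',(360.4,186.6),.058)
f('det tl',(315.2,206.5),.09)
fs=lambda n,p,z:print('side',n,at(D,p,z))
fs('rackL',(221,279),.012);fs('rackbl',(221,288.5),.0);fs('stopper',(260.3,271),.058)
for n,p,z in[('dish',(288,184),.015),('jar',(423,158),.06),('bottle',(377,243),.1),('beaker',(186,273),.08),('mouse',(113,255),.02),('pinkh',(153,240),.07),('pinkend',(157,214),.045)]:f(n,p,z)
E
```

```text
mtop [ 0.492  -0.2799  0.07  ]
mend [ 0.3757 -0.3156  0.045 ]
lamp [ 0.523  -0.1028  0.095 ]
lamp [ 0.5388 -0.024   0.095 ]
lamp [ 0.61   -0.0372  0.095 ]
lamp [ 0.5971 -0.1167  0.095 ]
pin [ 0.5772 -0.0381  0.113 ]
rack [0.3867 0.2091 0.012 ]
rack [0.3695 0.2525 0.012 ]
rack [0.5918 0.3369 0.012 ]
stopper [0.4864 0.2761 0.058 ]
det tl [0.5598 0.0901 0.09  ]
side rackL [0.6054 0.2976 0.012 ]
side rackbl [0.5933 0.3237 0.    ]
side stopper [0.4863 0.2663 0.058 ]
dish [0.3732 0.0452 0.015 ]
jar [0.4103 0.5476 0.06  ]
bottle [0.7537 0.2287 0.1   ]
beaker [ 0.7042 -0.3489  0.08  ]
mouse [ 0.5384 -0.5791  0.02  ]
pinkh [ 0.5495 -0.4386  0.07  ]
pinkend [ 0.423  -0.4227  0.045 ]
```

Everything agrees with the given sizes: the handle measures 122 mm, the rack 238 mm and the lamp house 73 x 80 mm. I'll move above the mallet grip now.

Emit:
{"op": "move_arm", "data": {"steps": [{"dx": 3.15,"dy": -1.93,"dz": 0.84,"spin": 0.006},{"dx": 3.15,"dy": -1.93,"dz": 0.84,"spin": 0.006},{"dx": 3.15,"dy": -1.93,"dz": 0.84,"spin": 0.006},{"dx": 3.15,"dy": -1.93,"dz": 0.84,"spin": 0.006},{"dx": 3.15,"dy": -1.93,"dz": 0.84,"spin": 0.006},{"dx": 3.15,"dy": -1.93,"dz": 0.84,"spin": 0.006},{"dx": 3.15,"dy": -1.93,"dz": 0.84,"spin": 0.006},{"dx": 3.15,"dy": -1.93,"dz": 0.84,"spin": 0.006},{"dx": 3.15,"dy": -1.93,"dz": 0.84,"spin": 0.006},{"dx": 3.15,"dy": -1.93,"dz": 0.84,"spin": 0.006},{},{}], "claw": 6}}

```text
$.steps[10]: bad value
```

```bash
cat >> h.py <<'E'
def pose():
    from bench import telemetry
    s=telemetry.read_state();q=s['eef_rot']
    from scipy.spatial.transform import Rotation
    R=Rotation.from_quat(q).as_matrix()
    return s,np.array(s['ee_pos']),R
def need(target,theta):
    "shift (cm, tool axes) of grasp point to world target, and spin"
    s,p,R=pose();g=p+.164*R[:,2]
    th=np.arctan2(R[1,0],R[0,0])
    print('t',s['time'],'tcp',p.round(4),'theta',th.round(4),'tilt',R[:2,2].round(4),'F',np.round(s['ft_force'],1),'w',round(s['width'],4),'grip',s['grip_force'],'j6',round(s['joint_positions'][6],2))
    print('cm',(R.T@(np.array(target)-g)*100).round(2),'spin',round(th-theta,3))
def snap(n,name):
    from bench import imaging
    c=imaging.camera(n);pickle.dump(c,open(f'pics/{name}.pkl','wb'));cv2.imwrite(f'pics/{name}.png',c['img'][:,:,::-1]);return c
E
python3 - <<'E'
from h import *
need((.446,-.294,.04),.297);snap('wrist','w1')
E
```

```text
t 0.15 tcp [ 0.2195 -0.5851  0.4041] theta 0.3588 tilt [-0.0004  0.001 ] F [-0.7 -0.  -0. ] w 0.0871 grip 0.0 j6 -0.09
cm [ 31.44 -19.26  20.03] spin 0.062
```

View pics/w1.png

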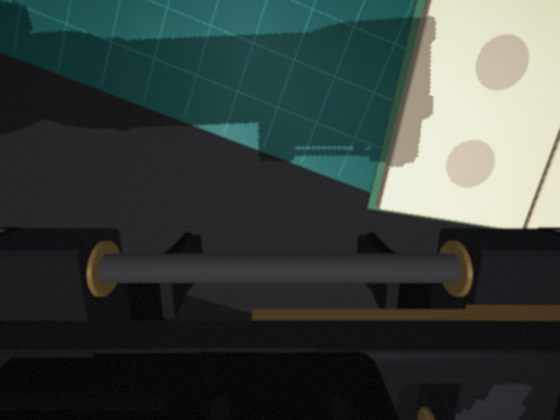

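The move was refused because empty rows are not allowed. The wrist picture therefore only shows the start pose, with the mat at the top and the fingers at (180–390, 270). I'll resend with explicit zeros.

Emit:
{"op": "move_arm", "data": {"steps": [{"dx": 3.15,"dy": -1.93,"dz": 0.84,"spin": 0.006},{"dx": 3.15,"dy": -1.93,"dz": 0.84,"spin": 0.006},{"dx": 3.15,"dy": -1.93,"dz": 0.84,"spin": 0.006},{"dx": 3.15,"dy": -1.93,"dz": 0.84,"spin": 0.006},{"dx": 3.15,"dy": -1.93,"dz": 0.84,"spin": 0.006},{"dx": 3.15,"dy": -1.93,"dz": 0.84,"spin": 0.006},{"dx": 3.15,"dy": -1.93,"dz": 0.84,"spin": 0.006},{"dx": 3.15,"dy": -1.93,"dz": 0.84,"spin": 0.006},{"dx": 3.15,"dy": -1.93,"dz": 0.84,"spin": 0.006},{"dx": 3.15,"dy": -1.93,"dz": 0.84,"spin": 0.006},{"dz": 0},{"dz": 0}], "claw": 6}}

```text
$.steps[10]: bad value
```

Emit:
{"op": "move_arm", "data": {"steps": [{"dx": 3.15,"dy": -1.93,"dz": 0.84,"spin": 0.006},{"dx": 3.15,"dy": -1.93,"dz": 0.84,"spin": 0.006},{"dx": 3.15,"dy": -1.93,"dz": 0.84,"spin": 0.006},{"dx": 3.15,"dy": -1.93,"dz": 0.84,"spin": 0.006},{"dx": 3.15,"dy": -1.93,"dz": 0.84,"spin": 0.006},{"dx": 3.15,"dy": -1.93,"dz": 0.84,"spin": 0.006},{"dx": 3.15,"dy": -1.93,"dz": 0.84,"spin": 0.006},{"dx": 3.15,"dy": -1.93,"dz": 0.84,"spin": 0.006},{"dx": 3.15,"dy": -1.93,"dz": 0.84,"spin": 0.006},{"dx": 3.15,"dy": -1.93,"dz": 0.84,"spin": 0.006},{"dx": 0,"dy": 0,"dz": 0,"spin": 0},{"dx": 0,"dy": 0,"dz": 0,"spin": 0}], "claw": 6}}

```text
time: 1.4
ee_pos: [0.4547, -0.2996, 0.3205]
eef_rot: [0.989, 0.15, -0.0, -0.0]
ft_force: [0.3, -0.4, 0.5]
width: 0.06
grip_force: 0.0
```

```bash
python3 - <<'E'
from h import *
need((.446,-.294,.04),.297);c=snap('wrist','w2')
print(proj(c,[[.492,-.28,.07],[.3757,-.3156,.049],[.446,-.294,.049]]).round())
E
```

```text
t 1.4 tcp [ 0.4547 -0.2996  0.3205] theta 0.3007 tilt [-0.0006  0.0002] F [ 0.3 -0.4  0.5] w 0.06 grip 0.0 j6 -0.83
cm [-0.65 -0.78 11.65] spin 0.004
[[270. 163.]
 [271. 295.]
 [270. 217.]]
```

View pics/w2.png

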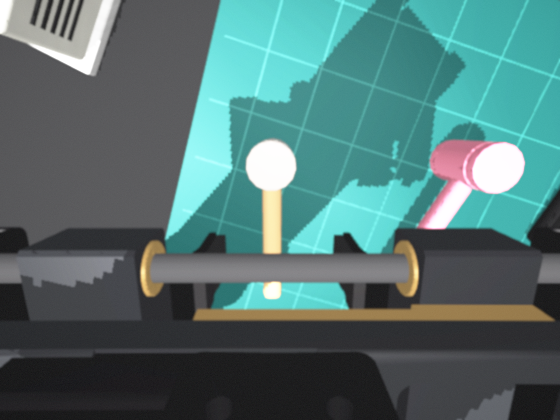

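The wrist view shows the mallet head at (271,166) and its handle along column 272, within 3 px of prediction. The pink decoy is at (490,165), off to the side. I'll descend and grip.

Emit:
{"op": "move_arm", "data": {"steps": [{"dx": -0.5,"dy": -0.7,"dz": 1.0,"spin": 0.004},{"dx": 0,"dy": 0,"dz": 2.0,"spin": 0},{"dx": 0,"dy": 0,"dz": 2.0,"spin": 0},{"dx": 0,"dy": 0,"dz": 2.0,"spin": 0},{"dx": 0,"dy": 0,"dz": 2.0,"spin": 0},{"dx": 0,"dy": 0,"dz": 1.6,"spin": 0},{"dx": 0,"dy": 0,"dz": 1.0,"spin": 0},{"dx": 0,"dy": 0,"dz": 0,"spin": 0},{"dx": 0,"dy": 0,"dz": 0,"spin": 0}]}}

```text
time: 2.35
ee_pos: [0.4475, -0.2956, 0.2054]
eef_rot: [0.989, 0.146, 0.0, 0.0]
ft_force: [-0.5, 0.1, -0.2]
width: 0.0601
grip_force: 0.0
```

Emit:
{"op": "move_arm", "data": {"steps": [{"dx": 0,"dy": 0,"dz": 0,"spin": 0},{"dx": 0,"dy": 0,"dz": 0,"spin": 0},{"dx": 0,"dy": 0,"dz": 0,"spin": 0},{"dx": 0,"dy": 0,"dz": 0,"spin": 0},{"dx": 0,"dy": 0,"dz": 0,"spin": 0},{"dx": 0,"dy": 0,"dz": 0,"spin": 0},{"dx": 0,"dy": 0,"dz": 0,"spin": 0},{"dx": 0,"dy": 0,"dz": 0,"spin": 0}], "claw": 0.8, "squeeze": 55}}

```text
time: 3.15
ee_pos: [0.4476, -0.2949, 0.2048]
eef_rot: [0.989, 0.147, 0.0, 0.0]
ft_force: [0.1, 0.1, -0.4]
width: 0.0154
grip_force: 55.0
```

Emit:
{"op": "move_arm", "data": {"steps": [{"dx": 0,"dy": 0,"dz": -1.0,"spin": 0},{"dx": 0,"dy": 0,"dz": -2.0,"spin": 0},{"dx": 0,"dy": 0,"dz": -3.0,"spin": 0},{"dx": 0,"dy": 0,"dz": -3.0,"spin": 0},{"dx": 1.0,"dy": -2.0,"dz": -3.0,"spin": 0},{"dx": 1.5,"dy": -3.1,"dz": -1.0,"spin": 0},{"dx": 1.5,"dy": -3.1,"dz": 0,"spin": 0},{"dx": 1.5,"dy": -3.1,"dz": 0,"spin": 0},{"dx": 1.5,"dy": -3.1,"dz": 0,"spin": 0},{"dx": 1.0,"dy": -3.1,"dz": 0,"spin": 0},{"dx": 1.0,"dy": -2.2,"dz": 0,"spin": 0},{"dx": 0,"dy": -1.0,"dz": 0,"spin": 0}]}}

```text
time: 4.35
ee_pos: [0.4737, -0.0681, 0.3353]
eef_rot: [0.989, 0.149, 0.0, -0.0]
ft_force: [-0.6, -0.1, -2.5]
width: 0.0153
grip_force: 55.0
```

```bash
python3 - <<'E'
from h import *
need((.531,-.053,.153),.295);c=snap('wrist','w3');d=snap('side','s3');snap('scene','sc3')
s,p,R=pose();g=p+.164*R[:,2]
print(proj(c,[g+.044*R[:,0]-.03*R[:,2],[.5725,-.0417,.113],[.5772,-.0381,.113]]).round(1))
q=proj(d,[[.57,-.04,.11],g+.044*R[:,0]]);print(q)
x,y=q.mean(0).astype(int);x0,y0=x-50,y-52
print(x0,y0)
cv2.imwrite('pics/m3.png',np.hstack([c['img'][:,150:550,::-1],crop(d,x0,y0,100,105,4)]))
E
```

```text
t 4.35 tcp [ 0.4737 -0.0681  0.3353] theta 0.2984 tilt [0.0006 0.0003] F [-0.6 -0.1 -2.5] w 0.0153 grip 54.99691531062126 j6 -1.26
cm [5.91 0.25 1.84] spin 0.003
[[288.  192.3]
 [286.2  68.1]
 [282.8  58.2]]
[[272.19662146 196.73727181]
 [288.98967887 181.99233368]]
230 137
```

View pics/m3.png

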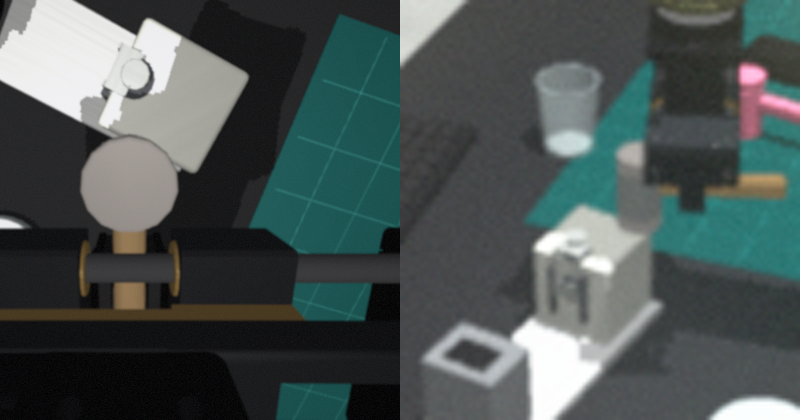

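The wrist crop shows the pin head at full-image (285,74) and the mallet's top face at (280,184), with lamp house corners at (297,18), (399,76) and (343,172). The side crop shows the mallet hanging level.

```bash
python3 - <<'E'
from h import *
np.set_printoptions(precision=4,suppress=True)
c=pickle.load(open('pics/w3.pkl','rb'))
s,p,R=pose();g=p+.164*R[:,2]
pin=at(c,(285,74),.113);h=at(c,(280,184),g[2]+.03)
print('pin',pin,'head',h,'rel tool cm',R.T@(h-g)*100)
L=[at(c,q,.095) for q in[(297,18),(399,76),(343,172)]];print(*L,sep='\n')
e=L[1]-L[0];print('x?',np.linalg.norm(e),np.degrees(np.arctan2(e[1],e[0])));e=L[2]-L[1];print(np.linalg.norm(e),np.degrees(np.arctan2(e[1],e[0])))
print('move cm',R.T@(pin-h)*100)
E
```

```text
pin [ 0.5691 -0.042   0.113 ] head [ 0.5175 -0.0546  0.201 ] rel tool cm [ 4.7187 -0.3034 -3.0011]
[ 0.606  -0.0388  0.095 ]
[ 0.5931 -0.1144  0.095 ]
[ 0.5219 -0.1007  0.095 ]
x? 0.07664223019111625 -99.69005933220846
0.07249366259266653 169.13383632680103
move cm [5.3062 0.2899 8.7985]
```

Emit:
{"op": "move_arm", "data": {"steps": [{"dx": 1.4,"dy": 0.1,"dz": 0,"spin": 0},{"dx": 2.0,"dy": 0.1,"dz": 0,"spin": 0},{"dx": 1.5,"dy": 0.1,"dz": 0,"spin": 0},{"dx": 0.3,"dy": 0,"dz": 0,"spin": 0},{"dx": 0,"dy": 0,"dz": 0,"spin": 0},{"dx": 0,"dy": 0,"dz": 0,"spin": 0}]}}

```text
time: 5.1
ee_pos: [0.5236, -0.0594, 0.3346]
eef_rot: [0.989, 0.146, -0.0, 0.0]
ft_force: [-0.5, -0.8, -0.6]
width: 0.0158
grip_force: 55.0
```

Emit:
{"op": "move_arm", "data": {"steps": [{"dx": 0,"dy": 0,"dz": 0.7,"spin": 0},{"dx": 0,"dy": 0,"dz": 1.0,"spin": 0},{"dx": 0,"dy": 0,"dz": 1.0,"spin": 0},{"dx": 0,"dy": 0,"dz": 0.3,"spin": 0},{"dx": 0,"dy": 0,"dz": 0,"spin": 0}]}}

```text
time: 5.6
ee_pos: [0.5241, -0.0586, 0.3042]
eef_rot: [0.989, 0.147, -0.0, -0.0]
ft_force: [0.3, -0.0, -1.9]
width: 0.0158
grip_force: 55.0
```

Emit:
{"op": "move_arm", "data": {"steps": [{"dx": 0,"dy": 0,"dz": 0.15,"spin": 0},{"dx": 0,"dy": 0,"dz": 0.15,"spin": 0},{"dx": 0,"dy": 0,"dz": 0,"spin": 0}]}}

```text
time: 5.9
ee_pos: [0.524, -0.0585, 0.303]
eef_rot: [0.989, 0.147, -0.0, 0.0]
ft_force: [-10.5, -1.3, 15.4]
width: 0.0153
grip_force: 55.0
```

The stop shows up as 15 N upward with the face at about 99 mm. I'll lift, back off and look.

Emit:
{"op": "move_arm", "data": {"steps": [{"dx": 0,"dy": 0,"dz": -0.5,"spin": 0},{"dx": 0,"dy": 0,"dz": -1.5,"spin": 0},{"dx": 0,"dy": 0,"dz": -2.0,"spin": 0},{"dx": -2.0,"dy": 0,"dz": 0,"spin": 0},{"dx": -3.0,"dy": 0,"dz": 0,"spin": 0},{"dx": 0,"dy": 0,"dz": 0,"spin": 0},{"dx": 0,"dy": 0,"dz": 0,"spin": 0}]}}

```text
time: 6.6
ee_pos: [0.4762, -0.0731, 0.3426]
eef_rot: [0.989, 0.147, 0.001, 0.0]
ft_force: [0.0, 0.3, -1.7]
width: 0.0154
grip_force: 55.0
```

```bash
python3 - <<'E'
from h import *
need((.4476,-.2949,.17),.295);c=snap('wrist','w4');d=snap('side','s4')
print(proj(c,[[.569,-.042,.099],[.569,-.042,.113]]))
cv2.imwrite('pics/m4.png',np.hstack([c['img'][:,150:550,::-1],crop(d,230,137,100,105,4)]))
E
```

```text
t 6.6 tcp [ 0.4762 -0.0731  0.3426] theta 0.2943 tilt [ 0.0012 -0.0006] F [ 0.   0.3 -1.7] w 0.0154 grip 54.99692592769861 j6 -1.26
cm [-9.19 20.38  0.87] spin -0.001
[[275.25641433  81.46397456]
 [274.97785976  78.05487448]]
```

View pics/m4.png

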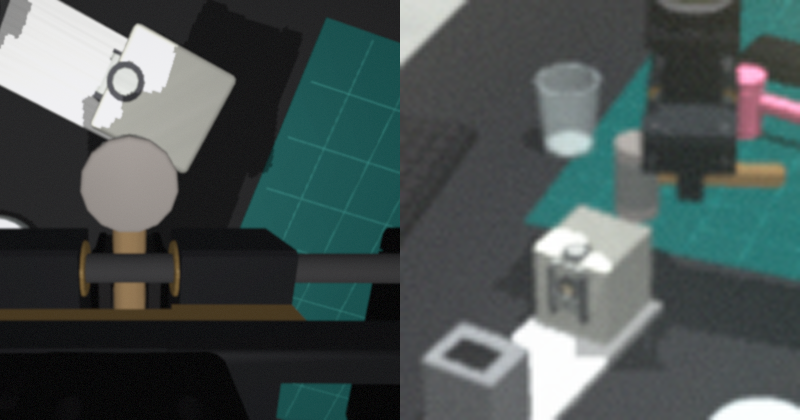

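The pin head now lies on the lamp house at full-image (276,81), as predicted for z = 99 mm, and the mallet is unmoved in the grip. I'll return it to its spot.

Emit:
{"op": "move_arm", "data": {"steps": [{"dx": -0.5,"dy": 1.2,"dz": 0,"spin": 0},{"dx": -1.2,"dy": 2.6,"dz": 0,"spin": 0},{"dx": -1.5,"dy": 3.3,"dz": 0,"spin": 0},{"dx": -1.5,"dy": 3.3,"dz": 0,"spin": 0},{"dx": -1.5,"dy": 3.3,"dz": 0,"spin": 0},{"dx": -1.5,"dy": 3.3,"dz": 0,"spin": 0},{"dx": -1.0,"dy": 2.2,"dz": 1.0,"spin": 0},{"dx": -0.5,"dy": 1.2,"dz": 2.0,"spin": 0},{"dx": 0,"dy": 0,"dz": 3.0,"spin": 0},{"dx": 0,"dy": 0,"dz": 3.0,"spin": 0},{"dx": 0,"dy": 0,"dz": 2.5,"spin": 0},{"dx": 0,"dy": 0,"dz": 1.0,"spin": 0}]}}

```text
time: 7.9
ee_pos: [0.4467, -0.2953, 0.2141]
eef_rot: [0.989, 0.147, -0.002, -0.001]
ft_force: [-0.6, -0.3, -1.5]
width: 0.0156
grip_force: 55.0
```

Emit:
{"op": "move_arm", "data": {"steps": [{"dx": 0,"dy": 0,"dz": 0.4,"spin": 0},{"dx": 0,"dy": 0,"dz": 0.2,"spin": 0},{"dx": 0,"dy": 0,"dz": 0.2,"spin": 0},{"dx": 0,"dy": 0,"dz": 0,"spin": 0},{"dx": 0,"dy": 0,"dz": 0,"spin": 0}]}}

```text
time: 8.4
ee_pos: [0.4478, -0.2951, 0.2095]
eef_rot: [0.989, 0.147, 0.0, 0.0]
ft_force: [-0.6, 0.3, -1.7]
width: 0.0151
grip_force: 55.0
```

Emit:
{"op": "move_arm", "data": {"steps": [{"dx": 0,"dy": 0,"dz": 0.2,"spin": 0},{"dx": 0,"dy": 0,"dz": 0.15,"spin": 0},{"dx": 0,"dy": 0,"dz": 0.05,"spin": 0},{"dx": 0,"dy": 0,"dz": 0,"spin": 0}]}}

```text
time: 8.8
ee_pos: [0.4475, -0.295, 0.2048]
eef_rot: [0.989, 0.147, -0.0, 0.0]
ft_force: [-1.7, 0.3, -0.2]
width: 0.015
grip_force: 55.0
```

Emit:
{"op": "move_arm", "data": {"steps": [{"dx": 0,"dy": 0,"dz": 0.05,"spin": 0},{"dx": 0,"dy": 0,"dz": 0,"spin": 0}]}}

```text
time: 9.0
ee_pos: [0.4475, -0.2951, 0.2047]
eef_rot: [0.989, 0.147, -0.0, 0.0]
ft_force: [-3.2, 0.8, 5.2]
width: 0.0154
grip_force: 55.0
```

Emit:
{"op": "move_arm", "data": {"steps": [{"dx": 0,"dy": 0,"dz": 0,"spin": 0},{"dx": 0,"dy": 0,"dz": 0,"spin": 0},{"dx": 0,"dy": 0,"dz": 0,"spin": 0},{"dx": 0,"dy": 0,"dz": 0,"spin": 0},{"dx": 0,"dy": 0,"dz": 0,"spin": 0},{"dx": 0,"dy": 0,"dz": 0,"spin": 0}], "claw": 5}}

```text
time: 9.6
ee_pos: [0.4476, -0.295, 0.2043]
eef_rot: [0.989, 0.147, 0.0, 0.0]
ft_force: [-1.0, -0.2, -0.8]
width: 0.0479
grip_force: 0.0
```

Emit:
{"op": "move_arm", "data": {"steps": [{"dx": 0,"dy": 0,"dz": -1.0,"spin": 0},{"dx": 0,"dy": 0,"dz": -2.0,"spin": 0},{"dx": 0,"dy": 0,"dz": -3.0,"spin": 0},{"dx": 0,"dy": 0,"dz": -4.0,"spin": 0},{"dx": 0,"dy": 0,"dz": -4.0,"spin": 0},{"dx": 0,"dy": 0,"dz": 0,"spin": 0}]}}

```text
time: 10.2
ee_pos: [0.4488, -0.2954, 0.3508]
eef_rot: [0.989, 0.147, 0.004, 0.003]
ft_force: [0.3, -1.0, -0.5]
width: 0.0502
grip_force: 0.0
```

```bash
python3 - <<'E'
from h import *
need((.4863,.271,.17),.363);c=snap('wrist','w5')
g=crop(c,150,60,260,260,1)
cv2.imwrite('pics/m5.png',g)
E
```

```text
t 10.2 tcp [ 0.4488 -0.2954  0.3508] theta 0.2949 tilt [ 0.0081 -0.0053] F [ 0.3 -1.  -0.5] w 0.0502 grip 0.0 j6 -0.83
cm [ 19.93 -53.24   1.4 ] spin -0.068
```

View pics/m5.png

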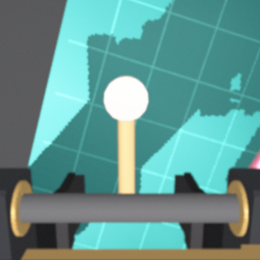

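The mallet stands upright on the mat, its head at crop (126,98). I'll move on to the rack.

Emit:
{"op": "move_arm", "data": {"steps": [{"dx": 0.5,"dy": -2,"dz": 0,"spin": -0.006},{"dx": 1.1,"dy": -3.8,"dz": 0,"spin": -0.006},{"dx": 1.2,"dy": -4,"dz": 0,"spin": -0.006},{"dx": 1.2,"dy": -4,"dz": 0,"spin": -0.006},{"dx": 1.2,"dy": -4,"dz": 0,"spin": -0.006},{"dx": 1.2,"dy": -4,"dz": 0,"spin": -0.006},{"dx": 1.2,"dy": -4,"dz": 0,"spin": -0.006},{"dx": 1.2,"dy": -4,"dz": 0,"spin": -0.006},{"dx": 1.2,"dy": -4,"dz": 0,"spin": -0.005},{"dx": 1.2,"dy": -4,"dz": 0,"spin": -0.005},{"dx": 1.2,"dy": -4,"dz": 0,"spin": -0.005},{"dx": 1.2,"dy": -4,"dz": 0,"spin": -0.005}]}}

```text
time: 11.45
ee_pos: [0.4269, 0.1844, 0.3435]
eef_rot: [0.984, 0.181, -0.001, 0.0]
ft_force: [1.2, 0.2, -0.0]
width: 0.05
grip_force: 0.0
```

Emit:
{"op": "move_arm", "data": {"steps": [{"dx": 1.2,"dy": -3.5,"dz": 0,"spin": 0},{"dx": 1.0,"dy": -3,"dz": 0,"spin": 0},{"dx": 0.5,"dy": -1.0,"dz": 0,"spin": 0},{"dx": 0,"dy": 0,"dz": 0,"spin": 0},{"dx": 0,"dy": 0,"dz": 0,"spin": 0}]}}

```text
time: 11.95
ee_pos: [0.4268, 0.2611, 0.3436]
eef_rot: [0.984, 0.18, -0.001, 0.0]
ft_force: [-0.4, 0.3, -0.3]
width: 0.0503
grip_force: 0.0
```

```bash
python3 - <<'E'
from h import *
need((.4863,.271,.036),.363);c=snap('wrist','w6')
print(proj(c,[[.4863,.271,.062]]))
cv2.imwrite('pics/m6.png',crop(c,100,0,360,300,2))
E
```

```text
t 11.95 tcp [0.4268 0.2611 0.3436] theta 0.3625 tilt [-0.0012 -0.0012] F [-0.4  0.3 -0.3] w 0.0503 grip 0.0 j6 -1.96
cm [ 5.96  1.17 14.35] spin -0.001
[[293.80873479 137.58590709]]
```

View pics/m6.png

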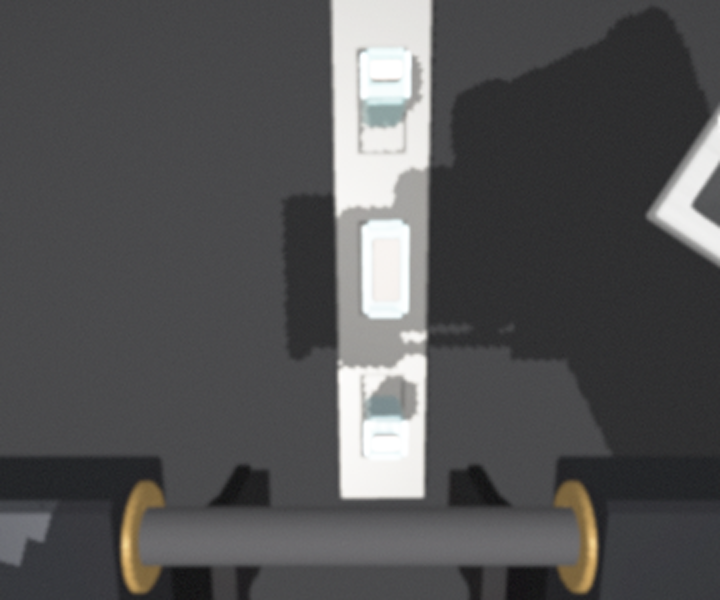

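The rack runs parallel to the tool x axis, and the long cell's stopper centre is at full-image (292.5,134.5). The short cells are at (292,35) and (293,218).

```bash
python3 - <<'E'
from h import *
c=pickle.load(open('pics/w6.pkl','rb'))
X=at(c,(292.5,134.5),.062);print(X,at(c,((541+0)/4*0+100+191,248),.012));need((X[0],X[1],.036),.3625)
E
```

```text
[0.48823351 0.2729226  0.062     ] [0.37658961 0.22874167 0.012     ]
t 12.0 tcp [0.4271 0.2607 0.3437] theta 0.3614 tilt [-0.0007 -0.0013] F [-0.2 -0.5 -0.4] w 0.05 grip 0.0 j6 -1.96
cm [ 6.18  0.99 14.37] spin -0.001
```

Emit:
{"op": "move_arm", "data": {"steps": [{"dx": 1.5,"dy": 0.3,"dz": 1.0,"spin": 0},{"dx": 2.5,"dy": 0.4,"dz": 2.0,"spin": 0},{"dx": 2.1,"dy": 0.4,"dz": 2.0,"spin": 0},{"dx": 0,"dy": 0,"dz": 2.0,"spin": 0},{"dx": 0,"dy": 0,"dz": 2.0,"spin": 0},{"dx": 0,"dy": 0,"dz": 0,"spin": 0},{"dx": 0,"dy": 0,"dz": 2.0,"spin": 0},{"dx": 0,"dy": 0,"dz": 2.0,"spin": 0},{"dx": 0,"dy": 0,"dz": 1.0,"spin": 0},{"dx": 0,"dy": 0,"dz": 0.3,"spin": 0},{"dx": 0,"dy": 0,"dz": 0,"spin": 0},{"dx": 0,"dy": 0,"dz": 0,"spin": 0}]}}

```text
time: 13.2
ee_pos: [0.4883, 0.2735, 0.2023]
eef_rot: [0.984, 0.18, 0.001, -0.0]
ft_force: [0.0, -0.3, 0.2]
width: 0.05
grip_force: 0.0
```

Emit:
{"op": "move_arm", "data": {"steps": [{"dx": 0,"dy": 0,"dz": 0,"spin": 0},{"dx": 0,"dy": 0,"dz": 0,"spin": 0},{"dx": 0,"dy": 0,"dz": 0,"spin": 0},{"dx": 0,"dy": 0,"dz": 0,"spin": 0},{"dx": 0,"dy": 0,"dz": 0,"spin": 0},{"dx": 0,"dy": 0,"dz": 0,"spin": 0},{"dx": 0,"dy": 0,"dz": 0,"spin": 0},{"dx": 0,"dy": 0,"dz": 0,"spin": 0}], "claw": 1.2, "squeeze": 12}}

```text
time: 14.0
ee_pos: [0.488, 0.2735, 0.2013]
eef_rot: [0.984, 0.18, 0.0, 0.0]
ft_force: [0.3, -0.2, 1.5]
width: 0.0178
grip_force: 12.0
```

```bash
python3 - <<'E'
from h import *
need((.488,.273,.036),.363)
E
```

```text
t 14.0 tcp [0.488  0.2735 0.2013] theta 0.3628 tilt [ 0.0001 -0.0001] F [ 0.3 -0.2  1.5] w 0.0178 grip 11.999939567176625 j6 -2.09
cm [-0.01  0.04  0.13] spin -0.0
```

Emit:
{"op": "move_arm", "data": {"steps": [{"dx": 0,"dy": 0,"dz": 0,"spin": 0},{"dx": 0,"dy": 0,"dz": -0.5,"spin": 0},{"dx": 0,"dy": 0,"dz": -1.0,"spin": 0},{"dx": 0,"dy": 0,"dz": -1.5,"spin": 0},{"dx": 0,"dy": 0,"dz": -2.0,"spin": 0},{"dx": 0,"dy": 0,"dz": -2.5,"spin": 0},{"dx": 0,"dy": 0,"dz": -3.0,"spin": 0},{"dx": 0,"dy": 0,"dz": -2.5,"spin": 0},{"dx": 0,"dy": 0,"dz": -1.5,"spin": 0},{"dx": 0,"dy": 0,"dz": -0.5,"spin": 0}], "squeeze": 20}}

```text
time: 15.0
ee_pos: [0.488, 0.2738, 0.3535]
eef_rot: [0.984, 0.18, 0.001, -0.0]
ft_force: [-0.1, 0.3, -0.2]
width: 0.0179
grip_force: 20.0
```

Emit:
{"op": "move_arm", "data": {"steps": [{"dx": -0.2,"dy": 1.5,"dz": 0,"spin": 0},{"dx": -0.5,"dy": 3.0,"dz": 0,"spin": 0},{"dx": -0.5,"dy": 3.5,"dz": 0,"spin": 0},{"dx": -0.6,"dy": 3.7,"dz": 0,"spin": 0},{"dx": -0.6,"dy": 3.7,"dz": 0,"spin": 0},{"dx": -0.6,"dy": 3.7,"dz": 0,"spin": 0},{"dx": -0.6,"dy": 3.7,"dz": 0,"spin": 0},{"dx": -0.5,"dy": 3.7,"dz": 0,"spin": 0},{"dx": -0.5,"dy": 3.5,"dz": 0,"spin": 0},{"dx": -0.4,"dy": 3.0,"dz": 0,"spin": 0},{"dx": -0.2,"dy": 2.2,"dz": 0,"spin": 0},{"dx": 0,"dy": 0,"dz": 0,"spin": 0}]}}

```text
time: 16.2
ee_pos: [0.5642, -0.0781, 0.3499]
eef_rot: [0.984, 0.178, -0.001, 0.0]
ft_force: [-0.3, -0.1, -0.3]
width: 0.0178
grip_force: 20.0
```

Emit:
{"op": "move_arm", "data": {"steps": [{"dx": 0,"dy": 0,"dz": 0,"spin": -0.06},{"dx": 0,"dy": 0,"dz": 0,"spin": -0.12},{"dx": 0,"dy": 0,"dz": 0,"spin": -0.13},{"dx": 0,"dy": 0,"dz": 0,"spin": -0.13},{"dx": 0,"dy": 0,"dz": 0,"spin": -0.13},{"dx": 0,"dy": 0,"dz": 0,"spin": -0.13},{"dx": 0,"dy": 0,"dz": 0,"spin": -0.13},{"dx": 0,"dy": 0,"dz": 0,"spin": -0.12},{"dx": 0,"dy": 0,"dz": 0,"spin": -0.074},{"dx": 0,"dy": 0,"dz": 0,"spin": 0},{"dx": 0,"dy": 0,"dz": 0,"spin": 0}]}}

```text
time: 17.3
ee_pos: [0.564, -0.0737, 0.3508]
eef_rot: [0.77, 0.638, -0.0, -0.0]
ft_force: [0.9, -0.0, -0.8]
width: 0.0179
grip_force: 20.0
```

```bash
python3 - <<'E'
from h import *
need((.582,.024,.19),1.39);c=snap('wrist','w7');d=snap('side','s7');snap('scene','sc7')
s,p,R=pose();g=p+.164*R[:,2]
print(proj(c,[[.582,.024,.0],[.582,.024,.065],g-.0247*R[:,2]]).round(1))
cv2.imwrite('pics/m7.png',crop(c,60,0,400,300,2))
E
```

```text
t 17.3 tcp [ 0.564  -0.0737  0.3508] theta 1.385 tilt [-0.0007  0.0003] F [ 0.9 -0.  -0.8] w 0.0179 grip 19.999729301780462 j6 -0.32
cm [ 9.93 -0.03 -0.32] spin -0.005
[[279.5  96.6]
 [279.5  88. ]
 [280.8 289.6]]
```

View pics/m7.png

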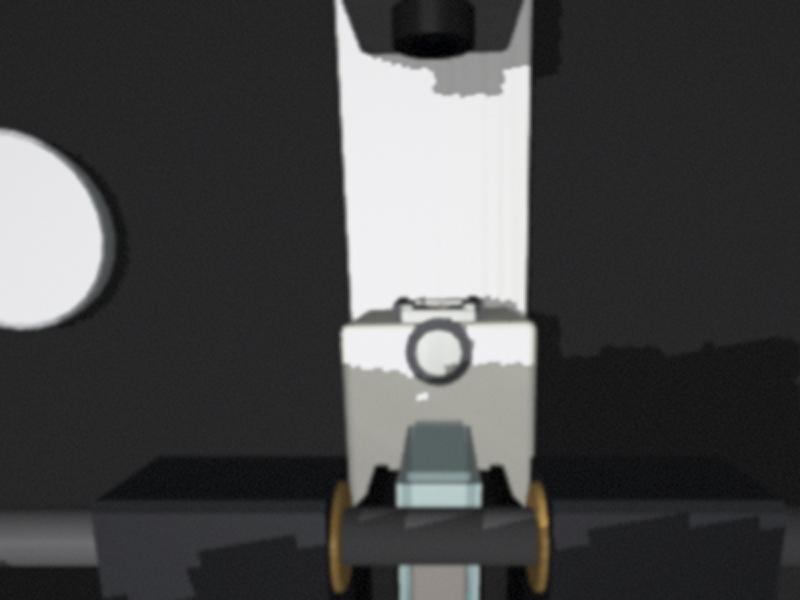

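The wrist view shows the lamp's front top edge at full-image (231,163)–(327,161), and the pin, down, at (279,175). The detector's foot is at (241,26)–(314,25) and the base edges on row 100 are at columns 233 and 324. The cell is centred at column 279 and square to the beam. Next is a least-squares fit of the bench pose.

```bash
python3 - <<'E'
from h import *
from scipy.optimize import least_squares
W=pickle.load(open('pics/w7.pkl','rb'));V=pickle.load(open('pics/w3.pkl','rb'));S=pickle.load(open('pics/scene0.pkl','rb'))
w7=[((231,163),(-38,-55,95)),((327,161.5),(38,-55,95)),((279,175.5),(0,-66,99)),((241,26),(-35,60,12)),((314,25),(35,60,12))]
w3=[((297,18),(38,-55,95)),((399,76),(38,-135,95)),((343,172),(-38,-135,95)),((285,74),(0,-66,113))]
s0=[((254.8,208.4),(-38,-135,95)),((279.6,207.4),(-38,-55,95)),((280.8,225),(38,-55,95)),((255.2,226.8),(38,-135,95)),((315.2,206.5),(-35,60,90))]
def res(v,sets):
    o=[]
    R=np.array([[np.cos(v[2]),-np.sin(v[2]),0],[np.sin(v[2]),np.cos(v[2]),0],[0,0,1]])
    for c,L,wt in sets:
        X=np.array([l[1] for l in L])/1000@R.T+[v[0],v[1],0]
        o.append((proj(c,X)-np.array([l[0] for l in L]))*wt)
    return np.vstack(o).ravel()
for n,st in[('w7',[(W,w7,1)]),('w3',[(V,w3,1)]),('s0',[(S,s0,2)]),('all',[(W,w7,1),(V,w3,1),(S,s0,2)])]:
    f=least_squares(res,[.582,.024,-.18],args=(st,));print(n,f.x.round(4),res(f.x,st).round(1).tolist())
s,p,R=pose();g=p+.164*R[:,2]
# held cell in w7: front edge of body top (y=+20, z top)
T=g+.0167*np.array([0,0,1])
print('cell front top corners pred',proj(W,[T+.02*R[:,0]-.009*R[:,1],T+.02*R[:,0]+.009*R[:,1]]),'seen',(258.5,241.5),(300.5,241.5))
E
```

```text
w7 [ 0.5807  0.0236 -0.173 ] [-1.9, -1.9, 1.9, -1.7, 0.1, 0.1, -1.1, 2.1, 1.1, 2.0]
w3 [ 0.5801  0.0237 -0.1775] [-1.6, -4.0, 2.5, -0.2, 0.9, 4.7, -1.5, 0.7]
s0 [ 0.5841  0.0236 -0.1798] [0.2, -0.2, -0.1, -0.9, 0.1, 0.8, 0.4, 0.0, -0.6, 0.4]
all [ 0.5807  0.0237 -0.179 ] [-2.4, -2.2, 1.4, -1.4, -0.4, 0.1, -0.8, 1.8, 1.4, 2.2, -1.3, -4.8, 2.8, -0.8, 1.0, 4.1, -1.2, -0.1, -0.2, -1.7, -0.5, -2.5, -0.3, -0.8, 0.1, -1.6, -1.2, -1.2]
cell front top corners pred [[260.10815747 238.97932821]
 [301.27969227 238.96558623]] seen (258.5, 241.5) (300.5, 241.5)
```

Emit:
{"op": "move_arm", "data": {"steps": [{"dx": 0.5,"dy": 0,"dz": 0,"spin": -0.004},{"dx": 1.5,"dy": 0,"dz": 0,"spin": -0.004},{"dx": 2.0,"dy": 0,"dz": 0,"spin": 0},{"dx": 2.0,"dy": 0,"dz": 0,"spin": 0},{"dx": 2.0,"dy": 0,"dz": 0,"spin": 0},{"dx": 1.5,"dy": 0,"dz": 0,"spin": 0},{"dx": 0.5,"dy": 0,"dz": 0,"spin": 0},{"dx": 0,"dy": 0,"dz": 0,"spin": 0},{"dx": 0,"dy": 0,"dz": 0,"spin": 0}]}}

```text
time: 18.35
ee_pos: [0.5819, 0.0236, 0.3511]
eef_rot: [0.767, 0.642, -0.0, 0.0]
ft_force: [-0.8, -0.8, -1.4]
width: 0.0175
grip_force: 20.0
```

```bash
python3 - <<'E'
from h import *
need((.582,.0247,.0733),1.393)
E
```

```text
t 18.35 tcp [0.5819 0.0236 0.3511] theta 1.3939 tilt [-0.0002 -0.0005] F [-0.8 -0.8 -1.4] w 0.0175 grip 19.99982231296599 j6 -0.5
cm [ 1.300e-01 -1.000e-02  1.138e+01] spin 0.001
```

Emit:
{"op": "move_arm", "data": {"steps": [{"dx": 0.1,"dy": 0,"dz": 0.5,"spin": 0},{"dx": 0,"dy": 0,"dz": 1.5,"spin": 0},{"dx": 0,"dy": 0,"dz": 1.8,"spin": 0},{"dx": 0,"dy": 0,"dz": 1.8,"spin": 0},{"dx": 0,"dy": 0,"dz": 1.8,"spin": 0},{"dx": 0,"dy": 0,"dz": 1.8,"spin": 0},{"dx": 0,"dy": 0,"dz": 1.4,"spin": 0},{"dx": 0,"dy": 0,"dz": 0.6,"spin": 0},{"dx": 0,"dy": 0,"dz": 0.2,"spin": 0},{"dx": 0,"dy": 0,"dz": 0,"spin": 0},{"dx": 0,"dy": 0,"dz": 0,"spin": 0},{"dx": 0,"dy": 0,"dz": 0,"spin": 0}]}}

```text
time: 19.55
ee_pos: [0.5823, 0.0254, 0.2379]
eef_rot: [0.767, 0.642, 0.0, 0.0]
ft_force: [-0.7, 0.1, -0.1]
width: 0.0182
grip_force: 20.0
```

```bash
python3 - <<'E'
from h import *
need((.582,.0247,.0733),1.393);d=snap('side','s8');c=snap('scene','sc8')
x,y=proj(d,[[.582,.024,.065]])[0].astype(int);u,v=proj(c,[[.582,.024,.065]])[0].astype(int)
print(x,y,u,v)
cv2.imwrite('pics/m8.png',np.hstack([crop(d,x-40,y-50,80,100,5),crop(c,u-40,v-50,80,100,5)]))
E
```

```text
t 19.55 tcp [0.5823 0.0254 0.2379] theta 1.3948 tilt [ 0.0012 -0.0002] F [-0.7  0.1 -0.1] w 0.0182 grip 19.99994218815118 j6 -0.57
cm [-0.07 -0.03  0.06] spin 0.002
262 216 297 220
```

View pics/m8.png

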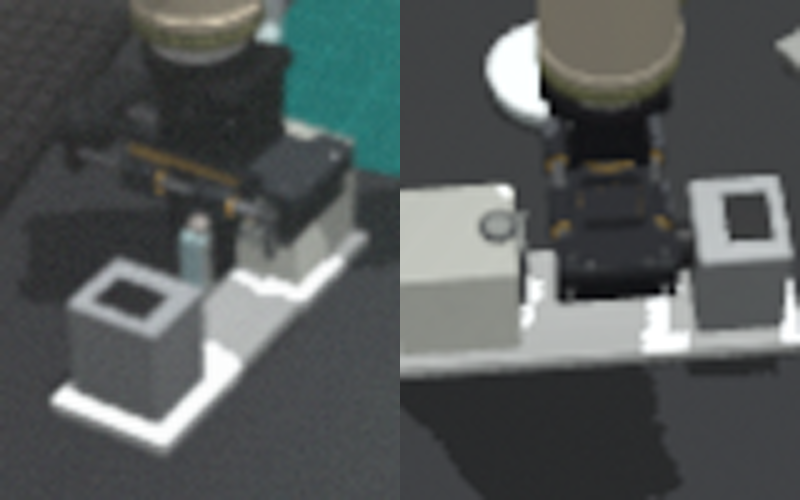

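The side view shows the cell upright between the lamp and detector, at crop (195,250). The scene view shows the gripper clear of both houses and the pin down. I'll let it settle and hand in.

Emit:
{"op": "move_arm", "data": {"steps": [{"dx": -0.05,"dy": 0,"dz": 0.05,"spin": 0},{"dx": 0,"dy": 0,"dz": 0,"spin": 0},{"dx": 0,"dy": 0,"dz": 0,"spin": 0},{"dx": 0,"dy": 0,"dz": 0,"spin": 0},{"dx": 0,"dy": 0,"dz": 0,"spin": 0},{"dx": 0,"dy": 0,"dz": 0,"spin": 0}]}}

```text
time: 20.25
ee_pos: [0.5819, 0.0249, 0.2368]
eef_rot: [0.767, 0.642, 0.0, 0.0]
ft_force: [-0.3, -0.6, -0.3]
width: 0.0179
grip_force: 20.0
```

```bash
python3 - <<'E'
from h import *
need((.582,.0247,.0733),1.393)
from bench import job
print(job.close_job())
E
```

```text
t 20.25 tcp [0.5819 0.0249 0.2368] theta 1.3948 tilt [ 0.0001 -0.0001] F [-0.3 -0.6 -0.3] w 0.0179 grip 20.0000581308268 j6 -0.57
cm [-0.01  0.01 -0.05] spin 0.002
the job is handed in; nothing more can be done
None
```

I handed the job in at 20.25 s, with no verdict returned: the pin is fully down, the mallet stands back on the bench, and the gripper holds the long cell by its frosted sides, upright and within about 2 mm of the measured beam centre.

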